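# Load a frame in the drill jig, seat the drill plate on its hidden dowels and hold it down

### The arm

A 6-joint arm with a two-finger parallel gripper is mounted at the origin on a cart in front of the work surface, level with it; the furniture and walls round the work are solid. World frame = base frame: x ahead of the robot, y to its left, z up, the work surface at z = 0. Lengths are in mm, angles in rad, forces in N, time in s.
With the tool pointing down it reaches from about 300 to 775 mm from the base axis. Payload 14.6 kg.
Tool frame: the origin (TCP) lies at the very end of the fingers, on their centre line; the grasp point (between the pads) lies manip.grip_depth behind it (manip.grip_depth is the distance from the TCP to the grasp point, in mm); x points along the fingers, z is the direction in which the jaws open and shut, and the axes are right-handed (so a half turn about x gives the same grasp; the last joint's range is limited). The gripper opens to 94 mm and grips with 3 to 60 N. Pads are 16 mm wide; open, the fingers measure 119 mm over their backs; the gripper's body (75 mm by 177 mm) begins 78 mm behind the grasp point.
Start: joints at [1.257, 0.3, 1.521, -0, 1.321, -0.067], TCP at [134.364, 533.325, 205.446] pointing down, gripper open.
Joint ranges: [-3.03, 3.03], [-0.79, 2.21], [0.23, 2.52], [-1.04, 4.18], [0, 3.07], [-2.55, 2.55]. Speed limits (rad/s): [2.22, 2.22, 2.57, 3.14, 3.14, 3.14].

### API

Orientations are given as [roll, pitch, yaw] about the fixed x, y, z axes, in that order (R = Rz(yaw) Ry(pitch) Rx(roll)).
In Python, from cell import manip gives the robot as it stands.
- The arm moves only by the tool step_arm, never from a script. Its argument "commands" is one flat list of numbers, 7 for each row, row after row: the shift along the tool's x, y, z in m, then the turn, a rotation vector about the tool's x, y, z in degrees, then the finger opening in m, from 0 to 0.094. A call has 1 to 5 rows; each row shifts and turns the commanded pose from where the row before left it, along the tool's axes as they then stand; what a row does not reach is not made up. A row lasts 1/8 s, in which the tool goes at most 62.5 mm and 10.7 degrees, less where a joint would pass 70% of its speed; a pose out of reach is approached as far as the arm can. A call with a gripper value outside its range is refused whole. The fingers move at their own pace and stop on an object; "squeeze" is the grip in N (left out, the last holds). Time passes only in rows, so rows that do not move let the fingers close. It gives the time, the measured TCP pose, the force and the opening at its end, in the units of the state.
- manip.read_state(): the state, without advancing time (a new reading comes with each control period).
- manip.camera(name): name is "scene" or "top"; returns the picture (384x512x3 uint8, red, green, blue); there is no depth.
- manip.camera_model(name): a dict with "intrinsics" (3x3 intrinsics, pixels), "k1" (the pictures are not rectified: a ray, as slopes to the right and down, at radius r is drawn at 1 + k1 r^2 times it, then the intrinsics apply), "origin" and "orientation" of the camera in the world. Camera axes: x right, y up, looking along -z (the intrinsics and any distortion apply to the point x, -y, -z); pixel columns grow to the right and rows downward; lengths in mm; the calibration is good to about 2 mm. A picture is of the moment at which its call begins. camera_model takes no time and is no camera call.
- manip.sign_off(): hands the job in, once; it reports no verdict.
Trained networks look in the newest picture that a camera, given by its name, has taken for a name from the list of things; names that differ only in an ending like _2 or _b are one class to them, and where a whole thing is asked for, a point or a joint stands for the part that bears it (a point fixed in the world has none). Each returns a list of dicts, best first, with "score" (0 to 1); they miss things now and then, are a little off and sometimes report something else, mostly with a low value. They report only what shows in the picture. A call takes as long as a camera call.
- manip.find_in(thing, camera): "centre" ([row, column] in pixels, amid what is visible of it).
- manip.outline_of(thing, camera): "pixels" (384x512 bool, what is visible of it) and "centre" ([row, column] in pixels, amid what is visible of it).
The state is a dict: "clock": time; "joints": joint angles; "qd": joint speeds; "effort": joint torques, N m; "eef_pos": TCP position; "eef_rot": TCP orientation; "wrist_force": force on the tool from outside, world axes, zero at the start; "moment": the same for the moment, N m; "finger_gap": finger opening in mm.
Only numpy, scipy, OpenCV 4.12 (cv2) and the standard library are available. Lean on these libraries where they do the work, as an engineer would, in place of code of your own. Each camera call takes 0.05 s, during which the arm holds its last target. There are 200 camera calls.

### The job

Lay the clear acrylic frame in the nest of the drill jig, flat on its rest pads with the two locator blocks and dowels inside its window, and let go of it. Then set the drill plate over the jig so that it drops onto the two dowels, which it hides as it comes down, and press it down firmly by its handle (about 20 N) against the jig's springs, so that it bears flat on the frame. Finish while still holding the plate pressed down, as if for drilling, and leave the swarf brush, steel rule and screwdriver where they lie.

Things in the scene. Friction and masses are not known exactly. Their poses are not given: they have to be found in the camera images.
- jig: Drill jig, fixed: grey slab 112 x 226 x 16 mm, long along its y, z up; origin under its centre, on the table. At y = +-87 mm two rest pads (top z = 20 mm, 58 mm along x) carry the frame. At y = +-59 mm two locator blocks (24 mm along x, 22 along y, top z = 25 mm, stepped lead-in) fit inside its window and hold the dowels. Screw heads to z = 19 mm.
- nest (a point): Centre of the jig's nest, level with the top of the rest pads (20 mm over the table); axes as the jig's. The seated frame's origin comes here, with about 2 mm of play each way.
- dowel_1 (a point): Tip of the dowel at the jig's x = 0, y = -52 mm: upright steel pin 10 mm thick, tip 40 mm over the table, tapered to 6 mm over its last 3 mm.
- dowel_2 (a point): Tip of the other dowel, the same, at the jig's x = 0, y = +52 mm.
- plunger (a point): Top of one of the jig's four spring plungers, at its x = +-42, y = +-86 mm, beside the frame's place: fixed housing 13 mm thick to z = 24 mm, moving nose 8 mm thick, top at z = 33 mm when up, 8 mm travel. The four together hold the resting plate up (preload 6.4 N) and push with about 14 N when the plate is down on the frame, its weight helping.
- acrylic_frame: Loose clear acrylic frame 62 x 200 x 7 mm (x, y, z), 85 g, lying flat on a fixed plywood packer (44 x 150 x 12 mm) narrower than itself; origin at the centre of its underside, z up, long along its y. Its open window is 28 mm wide (x) and 144 mm long (y); the side bars are 17 mm wide. Fits the jig either way round. Can be picked across its 62 mm width at mid-length.
- drill_plate: Loose aluminium drill plate (jig cover) 100 x 212 x 10 mm (x, y, z), 0.36 to 0.56 kg, lying flat; origin at the centre of its underside, z up, long along y. Two 12.5 mm dowel holes at x = 0, y = +-52 mm, open below, capped above (caps 26 mm wide, to z = 19 mm); bushes to z = 14 mm. Fits either way round. Underside at 40 mm if caught on the dowels, 33 dropped on, 27 home.
- handle (a point): Middle of the plate's black bridge handle, 38 mm above its underside: bar 16 mm wide (plate's x), 96 mm long (y), 16 mm high, on two round feet at y = +-34 mm, free underneath (20 mm to the plate's top).
- swarf_brush: Loose flat brush with a wooden handle, 206 mm long, behind the work; not to be disturbed. Origin at the centre of its underside.
- scale_rule: Loose steel rule, 150 mm long, at the near edge of the table on the right; not to be disturbed. Origin at the centre of its underside.
- screwdriver: Loose screwdriver with a red handle, 209 mm long, 30 mm thick, at the near edge of the table on the left; not to be disturbed. Origin at the centre of its underside.

How it is judged:
By the outcome, as a careful person would: the job done as asked, in the order asked, and still so for the second after the job is handed in, while the arm keeps its last pose, push and grip.
It also fails if it takes over 48 s, if anything falls off the work surface, if the arm or the gripper's body presses on something with over 40 N, if the wrist force passes 120 N, or if a joint passes its speed limit or range.

## Working session

There is one attempt and no reset: what is moved stays moved. The work goes in short steps, Python scripts to look and compute and a tool call to move; the robot and the scene stay as the last step left them, time stands still between calls to the robot, and variables do not carry over. Pictures are saved under pics/ and viewed, about 8 in all and at most 12, crops included, and the job is handed in when it is done.

Besides the shell and the picture viewer there is one more tool, called after "Request:" as name(argument=value, ...), one argument or row to a line, values as JSON. step_arm: Moves the arm, as the interface text tells. Its arguments: {"type":"object","properties":{"commands":{"type":"array"},"squeeze":{"type":"number"}},"required":["commands"]}

```bash
mkdir -p pics; ls; cat > h.py <<'E'
import numpy as np, cv2
from scipy.spatial.transform import Rotation as R
from cell import manip
def cam(n):
    m=manip.camera_model(n); return m
def rot(o):
    o=np.array(o,float)
    return o if o.shape==(3,3) else R.from_euler('xyz',o).as_matrix()
def proj(P,n):
    m=cam(n); P=np.atleast_2d(P).astype(float)
    c=(P-np.array(m['origin']))@rot(m['orientation'])
    s=np.c_[c[:,0]/-c[:,2],-c[:,1]/-c[:,2]]
    s=s*(1+m['k1']*(s**2).sum(1,keepdims=True))
    K=np.array(m['intrinsics']); return s@K[:2,:2].T+K[:2,2]   # col,row
def ray(px,n,z):
    m=cam(n); K=np.array(m['intrinsics']); px=np.atleast_2d(px).astype(float)
    d=(px-K[:2,2])@np.linalg.inv(K[:2,:2]).T; s=d.copy()
    for _ in range(20): s=d/(1+m['k1']*(s**2).sum(1,keepdims=True))
    v=np.c_[s[:,0],-s[:,1],-np.ones(len(s))]@rot(m['orientation']).T
    o=np.array(m['origin']); t=(z-o[2])/v[:,2]
    return o+v*t[:,None]
def snap(n,f):
    im=manip.camera(n); cv2.imwrite('pics/'+f,im[:,:,::-1]); return im
E
python3 - <<'E'
from h import *
for c in('scene','top'):
    m=cam(c); print(c,m)
a=snap('scene','s0.png');b=snap('top','t0.png')
for t in ['jig','acrylic_frame','drill_plate','handle','dowel_1','plunger','nest','swarf_brush','scale_rule','screwdriver']:
    for c in ('top','scene'):
        r=manip.outline_of(t,c)
        for q in r[:4]:
            z=0
            rr=cv2.minAreaRect(np.argwhere(q['pixels'])[:,::-1].astype(np.float32))
            print(t,c,round(q['score'],2),np.round(q['centre'],1),q['pixels'].sum(),np.round(rr[0]),np.round(rr[1]),round(rr[2]))
s=manip.read_state();print(s,manip.grip_depth)
E
```

```text
pics
scene {'intrinsics': array([[496.14334258,   0.        , 251.21608092],
       [  0.        , 496.14334258, 203.28722645],
       [  0.        ,   0.        ,   1.        ]]), 'k1': 0.02514732302404643, 'origin': array([-335.26234004, -691.79627367,  656.96715388]), 'orientation': array([ 1.06613101,  0.01974138, -0.94269688])}
top {'intrinsics': array([[493.47262595,   0.        , 248.62101512],
       [  0.        , 493.47262595, 187.89984106],
       [  0.        ,   0.        ,   1.        ]]), 'k1': -0.13401440022117422, 'origin': array([ 305.15101714,  -60.05389812, 1235.94837389]), 'orientation': array([ 2.21756549e-01, -1.33300566e-03, -1.45248919e+00])}
jig top 0.93 [216.  260.4] 3862 [264. 212.] [45. 89.] 14
jig scene 0.89 [228.7 256.5] 2452 [258. 227.] [36. 90.] 61
acrylic_frame top 0.97 [216.4 330.8] 1891 [332. 218.] [79. 25.] 90
acrylic_frame scene 0.94 [247.9 317.7] 1362 [318. 246.] [26. 64.] 43
drill_plate top 0.94 [192.3 178.5] 3256 [178. 193.] [41. 83.] 8
drill_plate scene 0.83 [200.4 194.4] 1551 [197. 200.] [27. 75.] 59
handle top 0.96 [189.9 178.6] 3171 [178. 
[... 916 characters left out ...]
e 0.49 [282.6 278.8] 604 [279. 284.] [67. 10.] 23
{'clock': 1.1, 'joints': array([ 1.25736948e+00,  2.99851538e-01,  1.52099612e+00, -9.89760289e-06,
        1.32069758e+00, -6.66189126e-02]), 'qd': array([-0.00135393, -0.00012219,  0.0010084 , -0.00036638,  0.00067043,
        0.00163773]), 'effort': array([-2.51681267e-04, -5.31667829e+01, -3.52906108e+01,  7.08241272e-02,
        2.13762489e-02,  6.39084988e-06]), 'eef_pos': array([134.38374505, 533.32297592, 205.47381699]), 'eef_rot': array([-0.26620408,  1.57074796,  1.05778676]), 'wrist_force': array([-0.30577967,  0.15164943, -0.02769654]), 'moment': array([ 0.02316958,  0.00842067, -0.02114405]), 'finger_gap': 93.91802017648835} 18.8
```

```bash
python3 - <<'E'
import cv2
t=cv2.imread('pics/t0.png')[145:285,125:385]; cv2.imwrite('pics/t0c.png',cv2.resize(t,None,fx=3,fy=3,interpolation=cv2.INTER_CUBIC))
t=cv2.imread('pics/s0.png')[140:300,130:370]; cv2.imwrite('pics/s0c.png',cv2.resize(t,None,fx=3.3,fy=3.3,interpolation=cv2.INTER_CUBIC))
E
```

```text
(no output)
```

View pics/t0c.png

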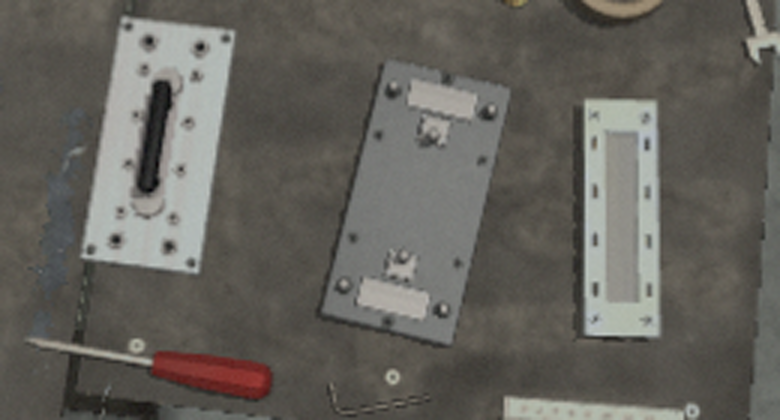

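View pics/s0c.png

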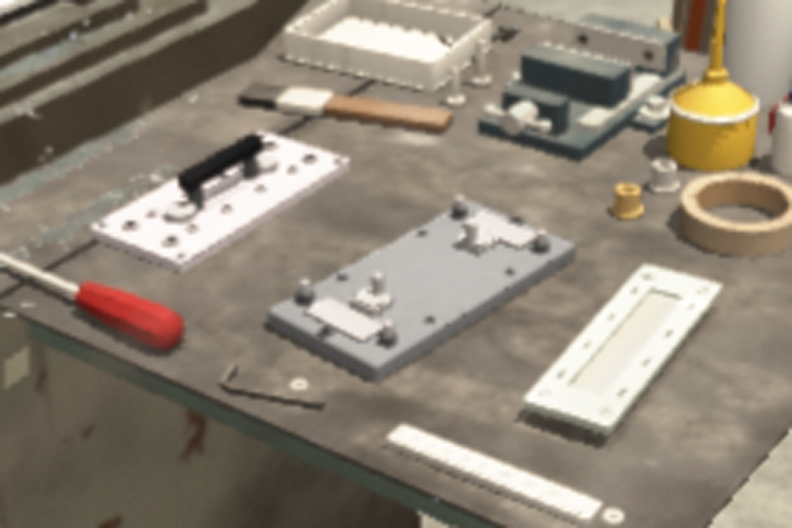

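```bash
cat >> h.py <<'E'
from scipy.optimize import minimize
def box(sx,sy,z0,z1,cx=0,cy=0): return np.array([[cx+a*sx/2,cy+b*sy/2,z] for a in(-1,1) for b in(-1,1) for z in(z0,z1)])
MOD={'jig':[box(112,226,0,16)],'acrylic_frame':[box(62,200,12,19)],'drill_plate':[box(100,212,0,10),box(16,96,30,46)]}
def place(P,p,z=0):
    c,s=np.cos(p[2]),np.sin(p[2]); return np.c_[P[:,0]*c-P[:,1]*s+p[0],P[:,0]*s+P[:,1]*c+p[1],P[:,2]+z]
def sil(boxes,p,n,z=0,S=4):
    im=np.zeros((384*S,512*S),np.uint8)
    for b in boxes:
        uv=(proj(place(b,p,z),n)+.5)*S
        cv2.fillConvexPoly(im,cv2.convexHull(np.round(uv).astype(np.int32)),255)
    return cv2.resize(im,(512,384),interpolation=cv2.INTER_AREA)/255.
def fit(boxes,masks,p0,z=0):
    def f(q):
        p=[q[0],q[1],q[2]/100]; return sum(np.abs(sil(boxes,p,n,z)-cv2.GaussianBlur(m.astype(float),(3,3),.6)).sum() for n,m in masks.items())
    q=np.array([p0[0],p0[1],p0[2]*100])
    for st in (10,3):
        sx=np.vstack([q]+[q+np.eye(3)[i]*st for i in range(3)])
        r=minimize(f,q,method='Nelder-Mead',options=dict(initial_simplex=sx,xatol=.05,fatol=.5)); q=r.x
    return np.array([q[0],q[1],q[2]/100]),r.fun
def fillm(m):
    c,_=cv2.findContours(m.astype(np.uint8),cv2.RETR_EXTERNAL,cv2.CHAIN_APPROX_NONE); o=np.zeros(m.shape,np.uint8); cv2.drawContours(o,c,-1,1,-1); return o
E
python3 - <<'E'
from h import *
t=cv2.imread('pics/t0.png')
C=lambda u,v:[u/3+125-.33,v/3+145-.33]
# corner guesses from the top crop
g={'jig':([[386,62],[510,90],[451,345],[320,316]],16),'acrylic_frame':([[585,100],[657,100],[660,336],[584,336]],19),'drill_plate':([[122,17],[234,31],[198,272],[82,258]],10)}
snap('top','t1.png');snap('scene','s1.png')
out={}
for k,(c,z) in g.items():
    P=ray([C(*x) for x in c],'top',z)[:,:2]; ctr=P.mean(0)
    d=(P[0]+P[1]-P[2]-P[3]); p0=[*ctr,np.arctan2(d[1],d[0])-np.pi/2]
    m={n:fillm(manip.outline_of(k,n)[0]['pixels']) for n in('top','scene')}
    print(k,'corners',np.round(p0,3))
    for nm in (['top'],['scene'],['top','scene']):
        r=fit(MOD[k],{n:m[n] for n in nm},p0); print(nm,np.round(r[0],3),round(r[1]))
    out[k]=r[0]
S=3;I=cv2.resize(t,None,fx=S,fy=S,interpolation=cv2.INTER_CUBIC);I2=cv2.resize(cv2.imread('pics/s0.png'),None,fx=S,fy=S,interpolation=cv2.INTER_CUBIC)
def draw(I,n,P,col):
    for u in proj(P,n): cv2.circle(I,tuple(int(round(x)) for x in (u+.5)*S),2,col,-1)
for I,n in((I,'top'),(I2,'scene')):
    j=out['jig'];draw(I,n,place(np.array([[0,-52,40],[0,52,40],[42,86,33],[-42,86,33],[42,-86,33],[-42,-86,33.]]),j),(0,0,255))
    for k in out:
        draw(I,n,place(MOD[k][0],out[k])[1::2],(0,255,255))
    draw(I,n,place(np.array([[0,-48,46],[0,48,46],[0,0,46.]]),out['drill_plate']),(0,255,0))
a=I[145*S:285*S,140*S:360*S];b=I2[165*S:285*S,150*S:360*S]
w=max(a.shape[1],b.shape[1]);o=np.zeros((a.shape[0],w,3),np.uint8)
cv2.imwrite('pics/ov.png',a);cv2.imwrite('pics/ov2.png',b)
E
```

```text
jig corners [522.28  -74.128  -1.696]
['top'] [525.801 -73.727  -1.703] 107
['scene'] [524.722 -74.686  -1.681] 104
['top', 'scene'] [525.107 -73.948  -1.697] 226
acrylic_frame corners [ 528.995 -245.351   -1.483]
['top'] [ 530.728 -245.221   -1.492] 125
['scene'] [ 530.508 -244.501   -1.489] 77
['top', 'scene'] [ 530.706 -244.886   -1.49 ] 204
drill_plate corners [547.456 149.227  -1.576]
['top'] [547.74  149.846  -1.577] 117
['scene'] [546.899 147.207  -1.578] 65
['top', 'scene'] [547.232 149.192  -1.577] 196
```

View pics/ov.png

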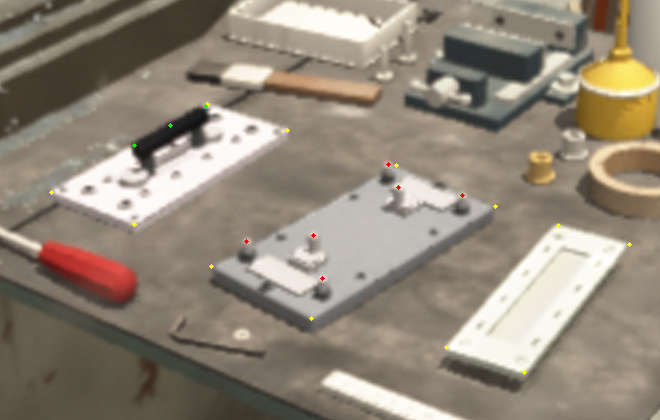

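View pics/ov2.png

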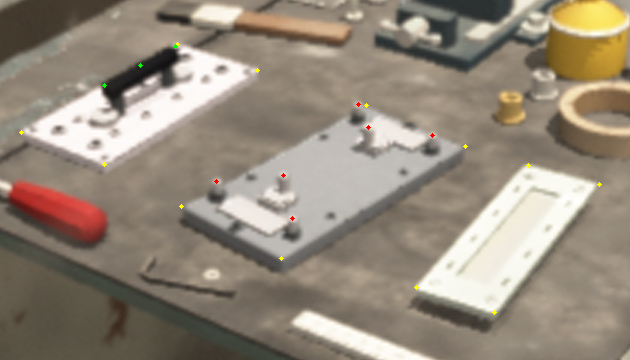

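```bash
cat >> h.py <<'E'
def plan(pos,yawz,n=None,gap=94,st=None,zdir=None,vmax=58,wmax=10):
    """rows to tool-down pose; yawz = world angle of tool z (mod pi, nearest taken). n rows"""
    s=st or manip.read_state(); p=np.array(s['eef_pos']); M=R.from_euler('xyz',s['eef_rot'])
    pos=np.array(pos,float)
    def Rt(y): 
        z=np.array([np.cos(y),np.sin(y),0]);x=np.array([0,0,-1.]);return R.from_matrix(np.c_[x,np.cross(z,x),z])
    c=[Rt(yawz),Rt(yawz+np.pi)]
    if zdir is None: T=min(c,key=lambda q:(M.inv()*q).magnitude())
    else: T=c[zdir]
    rv=(M.inv()*T).as_rotvec(); d=pos-p
    if n is None: n=max(1,int(np.ceil(max(np.linalg.norm(d)/vmax,np.degrees(np.linalg.norm(rv))/wmax))))
    out=[];cp=p.copy();cM=M
    for i in range(n):
        tp=p+d*(i+1)/n;tM=M*R.from_rotvec(rv*(i+1)/n)
        a=np.round(cM.inv().apply(tp-cp)/1000,4);b=np.round(np.degrees((cM.inv()*tM).as_rotvec()),2)
        cp=cp+cM.apply(a*1000);cM=cM*R.from_rotvec(np.radians(b))
        out.append([*(a+0),*(b+0),gap/1000])
    for i in range(0,n,5): print([float(v) for r in out[i:i+5] for v in r])
    return n
JIG=np.array([525.2,-74.0,-1.697]);FR=np.array([530.6,-244.9,-1.49]);PL=np.array([547.3,148.7,-1.577])
E
python3 - <<'E'
from h import *
s=manip.read_state();M=R.from_euler('xyz',s['eef_rot']);print(M.as_matrix().round(3), s['clock'])
z=M.as_matrix()[:,2];print('yawz',np.arctan2(z[1],z[0]))
for k in (0,1):
    print(k);plan([530.6,-244.9,100],FR[2],zdir=k)
E
```

```text
[[ 0.    -0.97   0.244]
 [-0.     0.244  0.97 ]
 [-1.    -0.    -0.   ]] 1.5
yawz 1.3240155776016063
0
[0.0062, -0.0338, -0.0387, 9.48, 0.0, 0.0, 0.094, 0.0062, -0.0397, -0.0326, 9.49, 0.0, 0.0, 0.094, 0.0062, -0.0445, -0.0256, 9.48, 0.0, 0.0, 0.094, 0.0062, -0.0482, -0.0179, 9.49, 0.0, 0.0, 0.094, 0.0062, -0.0504, -0.0098, 9.48, 0.0, 0.0, 0.094]
[0.0062, -0.0514, -0.0013, 9.49, 0.0, 0.0, 0.094, 0.0062, -0.0508, 0.0072, 9.48, 0.0, 0.0, 0.094, 0.0062, -0.049, 0.0154, 9.48, 0.0, 0.0, 0.094, 0.0062, -0.0458, 0.0233, 9.49, 0.0, 0.0, 0.094, 0.0062, -0.0413, 0.0306, 9.48, 0.0, 0.0, 0.094]
[0.0062, -0.0357, 0.0369, 9.49, 0.0, 0.0, 0.094, 0.0062, -0.0291, 0.0423, 9.48, 0.0, 0.0, 0.094, 0.0062, -0.0218, 0.0466, 9.48, 0.0, 0.0, 0.094, 0.0062, -0.0138, 0.0494, 9.49, 0.0, 0.0, 0.094, 0.0062, -0.0054, 0.0511, 9.48, 0.0, 0.0, 0.094]
[0.0062, 0.003, 0.0513, 9.49, 0.0, 0.0, 0.094, 0.0063, 0.0114, 0.0501, 9.48, 0.0, 0.0, 0.094]
1
[0.0066, -0.0359, -0.0411, -1.17, 0.0, 0.0, 0.094, 0.0066, -0.035, -0.0419, -1.18, 0.0, 0.0, 0.094, 0.0066, -0.0342, -0.0425, -1.17, 0.0, 0.0, 0.094, 0.0066, -0.0333, -0.0433, -1.17, 0.0, 0.0, 0.094, 0.0066, -0.0324, -0.0439, -1.18, 0.0, 0.0, 0.094]
[0.0065, -0.0316, -0.0445, -1.17, 0.0, 0.0, 0.094, 0.0066, -0.0305, -0.0452, -1.17, 0.0, 0.0, 0.094, 0.0066, -0.0297, -0.0459, -1.17, 0.0, 0.0, 0.094, 0.0066, -0.0287, -0.0464, -1.18, 0.0, 0.0, 0.094, 0.0066, -0.0278, -0.047, -1.17, 0.0, 0.0, 0.094]
[0.0066, -0.0268, -0.0475, -1.17, 0.0, 0.0, 0.094, 0.0066, -0.0258, -0.0481, -1.18, 0.0, 0.0, 0.094, 0.0066, -0.0248, -0.0486, -1.17, 0.0, 0.0, 0.094, 0.0066, -0.0238, -0.0491, -1.17, 0.0, 0.0, 0.094, 0.0066, -0.0228, -0.0496, -1.18, 0.0, 0.0, 0.094]
[0.0066, -0.0218, -0.0501, -1.17, 0.0, 0.0, 0.094]
```

Request:
step_arm(
  commands=[0.0066,-0.0359,-0.0411,-1.17,0.0,0.0,0.094,0.0066,-0.035,-0.0419,-1.18,0.0,0.0,0.094,0.0066,-0.0342,-0.0425,-1.17,0.0,0.0,0.094,0.0066,-0.0333,-0.0433,-1.17,0.0,0.0,0.094,0.0066,-0.0324,-0.0439,-1.18,0.0,0.0,0.094],
)

```text
clock: 2.12
eef_pos: [258.6, 288.6, 172.4]
eef_rot: [-0.725, 1.57, 0.702]
wrist_force: [0.8, 0.6, -0.1]
finger_gap: 93.8
```

Request:
step_arm(
  commands=[0.0065,-0.0316,-0.0445,-1.17,0.0,0.0,0.094,0.0066,-0.0305,-0.0452,-1.17,0.0,0.0,0.094,0.0066,-0.0297,-0.0459,-1.17,0.0,0.0,0.094,0.0066,-0.0287,-0.0464,-1.18,0.0,0.0,0.094,0.0066,-0.0278,-0.047,-1.17,0.0,0.0,0.094],
)

```text
clock: 2.75
eef_pos: [382.7, 45.1, 139.7]
eef_rot: [-1.481, 1.57, 0.049]
wrist_force: [0.3, 0.7, 0.2]
finger_gap: 93.7
```

Request:
step_arm(
  commands=[0.0066,-0.0268,-0.0475,-1.17,0.0,0.0,0.094,0.0066,-0.0258,-0.0481,-1.18,0.0,0.0,0.094,0.0066,-0.0248,-0.0486,-1.17,0.0,0.0,0.094,0.0066,-0.0238,-0.0491,-1.17,0.0,0.0,0.094,0.0066,-0.0228,-0.0496,-1.18,0.0,0.0,0.094],
)

```text
clock: 3.38
eef_pos: [506.5, -198.1, 106.4]
eef_rot: [-1.762, 1.571, -0.131]
wrist_force: [1.2, 1.0, 0.4]
finger_gap: 94.0
```

Request:
step_arm(
  commands=[0.0066,-0.0218,-0.0501,-1.17,0.0,0.0,0.094,0,0,0,0,0,0,0.094],
)

```text
clock: 3.62
eef_pos: [530.8, -247.3, 98.6]
eef_rot: [1.122, 1.57, 2.771]
wrist_force: [0.1, 1.1, -0.3]
finger_gap: 94.2
```

```bash
python3 - <<'E'
from h import *
s=manip.read_state();print(s['clock'],s['joints'].round(3),s['eef_pos'].round(1),s['eef_rot'].round(3))
plan([530.6,-244.9,11],FR[2],zdir=1,vmax=30)
E
```

```text
3.625 [-0.499  0.484  1.527 -0.     1.132 -2.148] [ 530.8 -247.3   98.6] [1.122 1.57  2.771]
[0.0292, 0.0, 0.0008, -0.05, 0.01, -0.02, 0.094, 0.0292, -0.0001, 0.0008, -0.05, 0.01, -0.02, 0.094, 0.0292, 0.0, 0.0008, -0.05, 0.01, -0.02, 0.094]
```

Request:
step_arm(
  commands=[0.0292,0,0.0004,0,0,0,0.094,0.0292,0,0.0004,0,0,0,0.094,0.0292,0,0,0,0,0,0.094,0,0,0,0,0,0,0.094],
)

```text
clock: 4.12
eef_pos: [529.4, -242.8, 11.0]
eef_rot: [0.98, 1.567, 2.632]
wrist_force: [0.6, -0.2, 0.1]
finger_gap: 93.9
```

```bash
python3 - <<'E'
from h import *
s=manip.read_state();print(s['clock'],s['eef_pos'].round(2),s['wrist_force'])
plan([530.6,-244.9,11],FR[2],zdir=1,vmax=30)
E
```

```text
4.125 [ 529.41 -242.81   11.01] [ 0.6340836  -0.21780502  0.09421639]
[0.0, -0.001, -0.0022, 0.02, 0.11, -0.17, 0.094]
```

Request:
step_arm(
  commands=[0,-0.0005,-0.001,0,0,0,0.07,0,0,0,0,0,0,0.055,0,0,0,0,0,0,0.055,0,0,0,0,0,0,0.055],
  squeeze=20,
)

```text
clock: 4.62
eef_pos: [531.3, -245.1, 12.9]
eef_rot: [-2.019, 1.57, -0.367]
wrist_force: [-0.7, 0.3, 3.9]
finger_gap: 61.6
```

```bash
python3 - <<'E'
from h import *
for i in range(1):
    s=manip.read_state();print(s['clock'],s['eef_pos'].round(2),s['eef_rot'].round(4),s['wrist_force'].round(2),s['finger_gap'],s['qd'].round(4))
E
```

```text
4.625 [ 531.31 -245.13   12.92] [-2.0186  1.5701 -0.367 ] [-0.72  0.32  3.93] 61.555652784758436 [-0.0002  0.0007 -0.0012  0.0012  0.0033 -0.0011]
```

Request:
step_arm(
  commands=[-0.02,0,0,0,0,0,0.055,-0.05,0,0,0,0,0,0.055,0,0,0,0,0,0,0.055,0,0,0,0,0,0,0.055],
)

```text
clock: 5.12
eef_pos: [531.0, -245.0, 82.6]
eef_rot: [-2.148, 1.571, -0.497]
wrist_force: [0.4, -0.4, -0.8]
finger_gap: 61.6
```

```bash
python3 - <<'E'
from h import *
s=manip.read_state();print(s['clock'],s['eef_pos'].round(2),s['eef_rot'].round(4),s['wrist_force'].round(2),s['moment'].round(3),s['finger_gap'])
snap('top','t2.png');snap('scene','s2.png')
s=manip.read_state();print(s['clock'],s['eef_pos'].round(2),s['wrist_force'].round(2),s['finger_gap'])
t=cv2.imread('pics/s2.png')[120:320,200:440]; t2=cv2.imread('pics/t2.png')[140:290,230:400]
f=lambda a,h:cv2.resize(a,None,fx=h/a.shape[0],fy=h/a.shape[0],interpolation=cv2.INTER_CUBIC)
cv2.imwrite('pics/c2.png',np.hstack([f(t,330),f(t2,330)]))
E
```

```text
5.125 [ 530.97 -245.     82.58] [-2.1482  1.5707 -0.4966] [ 0.4  -0.4  -0.84] [-0.037  0.024  0.007] 61.56473265021238
5.225 [ 530.63 -244.83   81.51] [ 0.16 -0.31 -1.2 ] 61.556561824775834
```

View pics/c2.png

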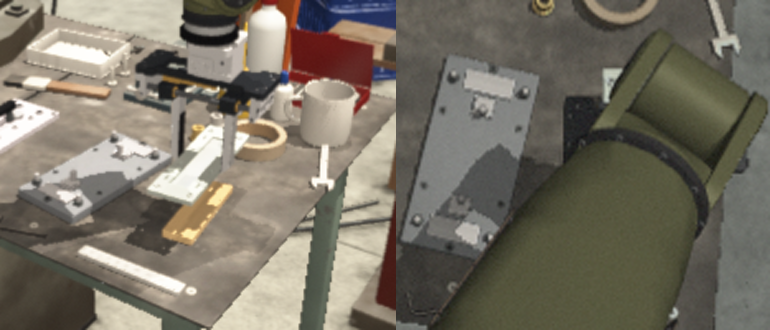

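```bash
python3 - <<'E'
from h import *
s=manip.read_state();M=R.from_euler('xyz',s['eef_rot']).as_matrix();print(M.round(3))
plan([525.2,-74,75],JIG[2],zdir=1,vmax=30,gap=55)
m=fillm(manip.outline_of('acrylic_frame','scene')[0]['pixels'])
print(m.sum(),fit([box(62,200,0,7)],{'scene':m},[530.6,-245,-1.49],z=82))
E
```

```text
[[-0.001 -0.997 -0.081]
 [ 0.001 -0.081  0.997]
 [-1.     0.001  0.001]]
[0.0011, -0.0014, 0.0285, 1.98, 0.01, -0.01, 0.055, 0.0011, -0.0004, 0.0284, 1.97, 0.0, -0.02, 0.055, 0.0011, 0.0006, 0.0285, 1.98, 0.01, -0.01, 0.055, 0.0011, 0.0015, 0.0285, 1.98, 0.01, -0.02, 0.055, 0.0011, 0.0025, 0.0283, 1.97, 0.0, -0.01, 0.055]
[0.0011, 0.0035, 0.0283, 1.98, 0.01, -0.01, 0.055]
1278 (array([ 527.07865321, -246.16671633,   -1.47629661]), np.float64(210.784683152457))
```

Request:
step_arm(
  commands=[0.001,-0.001,0.0285,2,0,0,0.055,0.001,-0.0005,0.0285,2,0,0,0.055,0.001,0.0005,0.0285,2,0,0,0.055,0.001,0.0015,0.0285,2,0,0,0.055,0.001,0.0025,0.0285,2,0,0,0.055],
)

```text
clock: 5.9
eef_pos: [526.1, -101.5, 76.6]
eef_rot: [1.411, 1.569, 2.887]
wrist_force: [-0.5, -0.1, -0.2]
finger_gap: 61.3
```

Request:
step_arm(
  commands=[0.001,0.0035,0.0285,1.9,0,0,0.055,0,0,0,0,0,0,0.055,0,0,0,0,0,0,0.055],
)

```text
clock: 6.28
eef_pos: [525.7, -74.2, 76.0]
eef_rot: [1.722, 1.57, -3.117]
wrist_force: [0.2, 0.2, -0.8]
finger_gap: 61.7
```

```bash
python3 - <<'E'
from h import *
L=[]
for i in range(3):
    s=manip.read_state();L.append(np.r_[s['eef_pos'],s['eef_rot'][0]-s['eef_rot'][2]]);im=snap('scene','s3.png')
    m=fillm(manip.outline_of('acrylic_frame','scene')[0]['pixels'])
    print(m.sum(),fit([box(62,200,0,7)],{'scene':m},[525,-74,-1.697],z=L[-1][2]))
print(np.array(L).round(3),s['clock'])
M=R.from_euler('xyz',s['eef_rot']).as_matrix();print(M.round(4))
S=4;t=im[:,:,::-1];I=cv2.resize(np.ascontiguousarray(t),None,fx=S,fy=S,interpolation=cv2.INTER_CUBIC)
p=np.r_[np.mean(L,0)[:2],np.arctan2(M[1,2],M[0,2])-np.pi]; z=np.mean(L,0)[2];print(p,z)
for u in proj(np.r_[place(box(62,200,0,7),p,z),place(box(28,144,7,7),p,z)],'scene'): cv2.circle(I,tuple(int(round(x)) for x in (u+.5)*S),2,(0,0,255),-1)
cv2.imwrite('pics/c3.png',I[155*S:285*S,175*S:345*S])
E
```

```text
1065 (array([522.72661119, -74.59076467,  -1.68652401]), np.float64(232.67164758758855))
1054 (array([523.58856786, -76.66063025,  -1.6902355 ]), np.float64(247.59874998025927))
1014 (array([521.71341284, -75.86940162,  -1.69525948]), np.float64(220.36818821981677))
[[525.668 -74.209  76.018   4.839]
 [525.681 -74.555  76.122   4.84 ]
 [525.693 -74.46   76.218   4.84 ]] 6.475
[[-2.000e-04 -9.919e-01  1.273e-01]
 [-0.000e+00  1.273e-01  9.919e-01]
 [-1.000e+00  2.000e-04 -1.000e-04]]
[525.68050825 -74.40814507  -1.69840382] 76.11931423465947
```

View pics/c3.png

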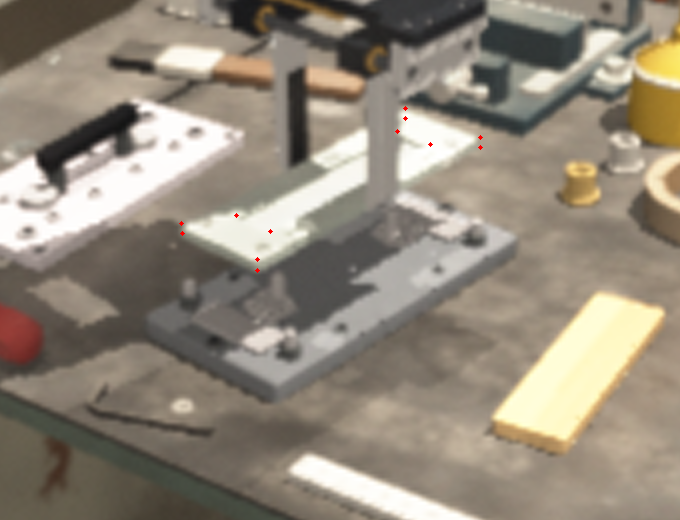

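Request:
step_arm(
  commands=[0.025,0.0004,0.0002,0,0,0,0.055,0.022,0,0,0,0,0,0.055,0,0,0,0,0,0,0.055],
)

```text
clock: 6.95
eef_pos: [524.5, -73.5, 28.2]
eef_rot: [1.491, 1.568, 2.935]
wrist_force: [0.9, -0.2, -0.6]
finger_gap: 62.0
```

Request:
step_arm(
  commands=[0.003,0,0,0,0,0,0.055,0.002,0,0,0,0,0,0.055,0,0,0,0,0,0,0.055],
)

```text
clock: 7.32
eef_pos: [525.5, -73.6, 24.7]
eef_rot: [-1.656, 1.57, -0.212]
wrist_force: [0.5, 0.2, -1.2]
finger_gap: 62.0
```

Request:
step_arm(
  commands=[0.002,0,0,0,0,0,0.055,0,0,0,0,0,0,0.055],
)

```text
clock: 7.58
eef_pos: [525.3, -73.5, 22.3]
eef_rot: [2.054, 1.571, -2.786]
wrist_force: [0.1, -0.8, -1.5]
finger_gap: 61.3
```

Request:
step_arm(
  commands=[0.001,0,0,0,0,0,0.055,0,0,0,0,0,0,0.055],
)

```text
clock: 7.82
eef_pos: [525.4, -73.5, 21.3]
eef_rot: [1.71, 1.571, -3.13]
wrist_force: [0.7, 0.7, -0.8]
finger_gap: 61.5
```

Request:
step_arm(
  commands=[0.001,0,0,0,0,0,0.055,0,0,0,0,0,0,0.055],
)

```text
clock: 8.07
eef_pos: [525.5, -73.6, 20.9]
eef_rot: [-1.722, 1.571, -0.278]
wrist_force: [-3.3, 0.1, 6.0]
finger_gap: 61.8
```

```bash
python3 - <<'E'
from h import *
for i in range(2):
    s=manip.read_state();print(s['clock'],s['eef_pos'].round(2),s['wrist_force'].round(2),s['moment'].round(3),s['finger_gap']); im=snap('scene','s4.png')
S=5;I=cv2.resize(np.ascontiguousarray(im[:,:,::-1]),None,fx=S,fy=S,interpolation=cv2.INTER_CUBIC)
cv2.imwrite('pics/c4.png',I[175*S:275*S,200*S:320*S])
E
```

```text
8.075 [525.45 -73.56  20.89] [-3.35  0.09  6.01] [ 0.134  0.663 -0.011] 61.84284292863925
8.125 [525.45 -73.55  20.89] [-2.88  1.    7.56] [0.149 0.597 0.043] 61.76977098832495
```

View pics/c4.png

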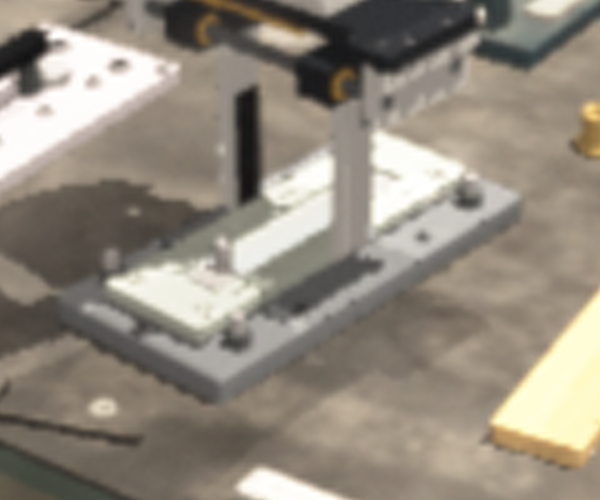

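Request:
step_arm(
  commands=[-0.0015,0,0,0,0,0,0.055,0,0.0015,0,0,0,0,0.055,0,0,0,0,0,0,0.055],
)

```text
clock: 8.55
eef_pos: [524.6, -73.5, 22.1]
eef_rot: [-1.608, 1.569, -0.164]
wrist_force: [5.3, -1.0, -1.5]
finger_gap: 61.5
```

Request:
step_arm(
  commands=[0.0015,0,0,0,0,0,0.055,0,0,0,0,0,0,0.055],
)

```text
clock: 8.8
eef_pos: [524.6, -73.5, 20.9]
eef_rot: [-1.64, 1.569, -0.196]
wrist_force: [4.5, -0.1, 5.2]
finger_gap: 61.5
```

```bash
python3 - <<'E'
from h import *
s=manip.read_state();print(s['clock'],s['eef_pos'].round(2),s['wrist_force'].round(2),s['moment'].round(3),s['finger_gap'])
E
```

```text
8.8 [524.6  -73.47  20.91] [ 4.46 -0.11  5.23] [-0.027 -0.867 -0.013] 61.48173587582184
```

Request:
step_arm(
  commands=[-0.001,0,0,0,0,0,0.055,0,-0.0015,0,0,0,0,0.055,0,0,0,0,0,0,0.055],
)

```text
clock: 9.18
eef_pos: [524.8, -73.5, 21.0]
eef_rot: [1.532, 1.569, 2.976]
wrist_force: [-0.5, 0.1, -0.9]
finger_gap: 62.0
```

Request:
step_arm(
  commands=[0.0015,0,0,0,0,0,0.055,0,0,0,0,0,0,0.055],
)

```text
clock: 9.43
eef_pos: [525.0, -73.5, 20.8]
eef_rot: [1.649, 1.57, 3.093]
wrist_force: [-8.4, 1.8, 17.6]
finger_gap: 61.7
```

```bash
python3 - <<'E'
from h import *
s=manip.read_state();print(s['clock'],s['eef_pos'].round(2),s['wrist_force'].round(2),s['moment'].round(3),s['finger_gap'])
E
```

```text
9.425 [524.99 -73.48  20.76] [-8.38  1.78 17.65] [ 0.317  1.507 -0.007] 61.72029242895655
```

Request:
step_arm(
  commands=[-0.0015,0,0,0,0,0,0.055,0,0,0,0,0,0,0.074,0,0,0,0,0,0,0.074],
)

```text
clock: 9.8
eef_pos: [525.2, -73.5, 21.1]
eef_rot: [1.598, 1.57, 3.042]
wrist_force: [0.2, -0.7, -0.6]
finger_gap: 73.9
```

Request:
step_arm(
  commands=[-0.03,0,0,0,0,0,0.078,-0.05,0,0,0,0,0,0.08,-0.05,0,0.03,0,0,0,0.08,-0.03,0,0.05,0,0,0,0.08,0,0,0.05,0,0,0,0.08],
)

```text
clock: 10.42
eef_pos: [542.8, 56.7, 183.9]
eef_rot: [-1.417, 1.566, 0.026]
wrist_force: [-0.5, 0.3, -0.5]
finger_gap: 79.9
```

Request:
step_arm(
  commands=[0,0,0.05,0,0,0,0.08,0,0,0.03,0,0,0,0.06,0,0,0,0,0,0,0.05],
)

```text
clock: 10.8
eef_pos: [551.7, 136.3, 180.9]
eef_rot: [1.811, 1.57, -3.026]
wrist_force: [0.3, -0.2, 0.2]
finger_gap: 63.3
```

```bash
python3 - <<'E'
from h import *
s=manip.read_state();print(s['clock'],s['eef_pos'].round(2),s['wrist_force'].round(2),s['finger_gap'])
a=snap('top','t5.png');b=snap('scene','s5.png')
ms={}
for n in('top','scene'):
    q=manip.outline_of('acrylic_frame',n); ms[n]=fillm(q[0]['pixels']); print(n,q[0]['score'],ms[n].sum())
for z in (20,):
  for nm in (['top'],['scene'],['top','scene']): print(z,nm,fit([box(62,200,0,7)],{n:ms[n] for n in nm},JIG,z=z))
S=4
def cr(im,n,r,c):
    I=cv2.resize(np.ascontiguousarray(im[:,:,::-1]),None,fx=S,fy=S,interpolation=cv2.INTER_CUBIC)
    for u in proj(place(box(62,200,27,27),JIG),n): cv2.circle(I,tuple(int(round(x)) for x in (u+.5)*S),2,(0,0,255),-1)
    return I[r*S:(r+110)*S,c*S:(c+95)*S]
cv2.imwrite('pics/c5.png',np.hstack([cr(b,'scene',170,210),cr(a,'top',157,215)]))
E
```

```text
10.8 [551.74 136.3  180.9 ] [ 0.26 -0.22  0.23] 63.28417932959379
top 0.97 1917
scene 0.66 1214
20 ['top'] (array([523.76906805, -73.01100184,  -1.68087427]), np.float64(116.35884432277975))
20 ['scene'] (array([524.25534183, -73.89912613,  -1.6921803 ]), np.float64(57.48284214323061))
20 ['top', 'scene'] (array([523.34008869, -73.18015082,  -1.68328914]), np.float64(178.82519248389997))
```

View pics/c5.png

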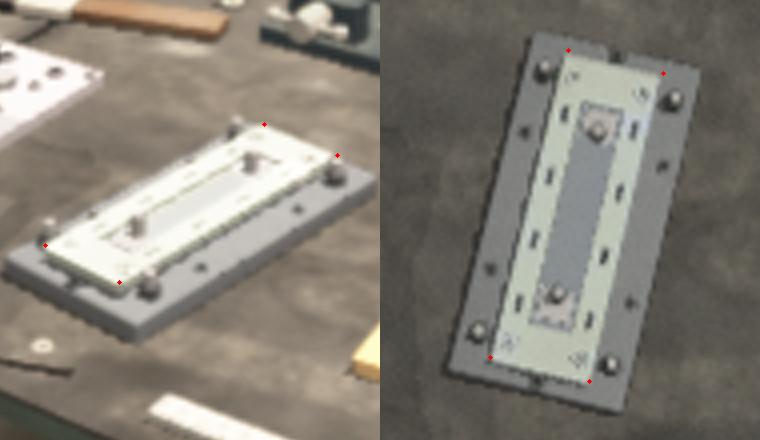

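```bash
python3 - <<'E'
from h import *
s=manip.read_state();print(s['clock'],s['eef_pos'].round(2),s['finger_gap'],s['joints'].round(3))
plan([547.3,148.7,60],PL[2],zdir=1,vmax=45,gap=46)
E
```

```text
11.0 [551.92 133.7  181.29] 50.61788765827909 [ 0.173  0.36   1.499 -0.     1.283 -1.27 ]
[0.0404, 0.0022, 0.0048, -2.33, 0.0, 0.0, 0.046, 0.0405, 0.0019, 0.0048, -2.32, -0.01, -0.01, 0.046, 0.0404, 0.0018, 0.005, -2.33, 0.0, 0.0, 0.046]
```

Request:
step_arm(
  commands=[0.04,0.0022,0.005,-2.3,0,0,0.046,0.04,0.002,0.005,-2.3,0,0,0.046,0.03,0.0018,0.005,-2.3,0,0,0.046,0,0,0,0,0,0,0.046],
)

```text
clock: 11.5
eef_pos: [546.3, 149.3, 69.8]
eef_rot: [1.792, 1.567, -2.928]
wrist_force: [0.3, 0.1, 1.2]
finger_gap: 46.1
```

```bash
python3 - <<'E'
from h import *
s=manip.read_state();print(s['clock'],s['eef_pos'].round(2),s['finger_gap'],s['joints'].round(3))
plan([547.3,148.7,20],PL[2],zdir=1,vmax=30,gap=46)
b=snap('scene','s6.png');S=5
I=cv2.resize(np.ascontiguousarray(b[:,:,::-1]),None,fx=S,fy=S,interpolation=cv2.INTER_CUBIC)
cv2.imwrite('pics/c6.png',I[120*S:230*S,140*S:260*S])
E
```

```text
11.5 [546.28 149.31  69.77] 46.05706180124443 [ 0.202  0.483  1.604 -0.     1.058 -1.361]
[0.0249, -0.0006, -0.0003, -0.04, -0.02, -0.1, 0.046, 0.0249, -0.0006, -0.0003, -0.04, -0.03, -0.11, 0.046]
```

View pics/c6.png

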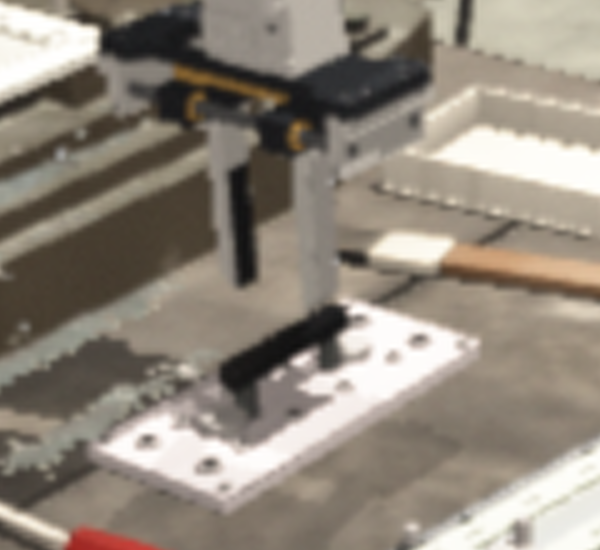

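Request:
step_arm(
  commands=[0.025,-0.0004,-0.0002,0,0,0,0.046,0.0245,0,0,0,0,0,0.046,0,0,0,0,0,0,0.046],
)

```text
clock: 11.92
eef_pos: [547.8, 149.5, 22.2]
eef_rot: [1.879, 1.57, -2.841]
wrist_force: [0.6, -0.4, 0.4]
finger_gap: 46.0
```

Request:
step_arm(
  commands=[0,0,0,0,0,0,0.03,0,0,0,0,0,0,0.01,0,0,0,0,0,0,0.01,0,0,0,0,0,0,0.01],
  squeeze=60,
)

```text
clock: 12.42
eef_pos: [547.9, 150.1, 22.4]
eef_rot: [-1.43, 1.57, 0.134]
wrist_force: [-1.0, -0.5, 5.7]
finger_gap: 15.7
```

Request:
step_arm(
  commands=[-0.02,0,0,0,0,0,0.01,-0.04,0,0,0,0,0,0.01,-0.04,0,0,0,0,0,0.01,0,0,0,0,0,0,0.01,0,0,0,0,0,0,0.01],
)

```text
clock: 13.05
eef_pos: [546.8, 149.9, 120.0]
eef_rot: [1.784, 1.568, -2.935]
wrist_force: [-0.9, -0.4, -4.0]
finger_gap: 15.3
```

```bash
python3 - <<'E'
from h import *
s=manip.read_state();M=R.from_euler('xyz',s['eef_rot']).as_matrix();print(s['clock'],s['eef_pos'].round(2),s['finger_gap'],s['wrist_force'].round(2),s['moment'].round(3),'\n',M.round(4), np.arctan2(M[1,2],M[0,2])-np.pi)
plan([524.8,-73.8,118],JIG[2],zdir=1,vmax=30,gap=10)
b=snap('scene','s7.png');m=fillm(manip.outline_of('drill_plate','scene')[0]['pixels'])
for z in (99,100,101): print(m.sum(),fit([box(100,212,0,10),box(16,96,30,46)],{'scene':m},[*s['eef_pos'][:2],-1.577],z=z))
E
```

```text
13.05 [546.85 149.88 120.03] 15.292553144818127 [-0.86 -0.41 -4.03] [ 0.018 -0.042 -0.021] 
 [[-2.4e-03 -1.0e+00  6.4e-03]
 [-5.0e-04  6.4e-03  1.0e+00]
 [-1.0e+00  2.4e-03 -5.0e-04]] -1.5772226529701403
[0.0003, 0.0026, -0.028, 0.86, 0.0, -0.02, 0.01, 0.0002, 0.0021, -0.028, 0.86, -0.01, -0.01, 0.01, 0.0003, 0.0018, -0.028, 0.85, 0.0, -0.02, 0.01, 0.0003, 0.0013, -0.0281, 0.86, -0.01, -0.02, 0.01, 0.0003, 0.0009, -0.0281, 0.86, 0.0, -0.02, 0.01]
[0.0002, 0.0005, -0.0281, 0.86, -0.01, -0.01, 0.01, 0.0003, 0.0, -0.0281, 0.85, 0.0, -0.02, 0.01, 0.0002, -0.0003, -0.0281, 0.86, -0.01, -0.02, 0.01]
1503 (array([544.48048146, 146.25803617,  -1.56371907]), np.float64(171.4130553618291))
1503 (array([543.47195796, 144.07424693,  -1.57177313]), np.float64(173.7699181069271))
1503 (array([540.36279701, 142.74166023,  -1.5626782 ]), np.float64(180.90301805203893))
```

Request:
step_arm(
  commands=[0.002,0.0025,-0.028,0.86,0,0,0.01,0.002,0.002,-0.028,0.86,0,0,0.01,0.002,0.0018,-0.028,0.86,0,0,0.01,0.002,0.0013,-0.028,0.86,0,0,0.01,0.002,0.0009,-0.028,0.86,0,0,0.01],
)

```text
clock: 13.78
eef_pos: [533.3, 9.6, 110.4]
eef_rot: [1.594, 1.569, 3.083]
wrist_force: [0.9, -0.3, -4.4]
finger_gap: 15.2
```

Request:
step_arm(
  commands=[0.002,0.0003,-0.028,0.86,0,0,0.01,0.002,0,-0.028,0.86,0,0,0.01,0.002,-0.0005,-0.028,0.86,0,0,0.01,0,0,0,0,0,0,0.01,0,0,0,0,0,0,0.01],
)

```text
clock: 14.4
eef_pos: [525.9, -72.8, 105.0]
eef_rot: [1.353, 1.569, 2.798]
wrist_force: [0.3, -0.5, -4.8]
finger_gap: 15.4
```

```bash
python3 - <<'E'
from h import *
s=manip.read_state();M=R.from_euler('xyz',s['eef_rot']).as_matrix();yw=np.arctan2(M[1,2],M[0,2])-np.pi;print(s['clock'],s['eef_pos'].round(2),s['finger_gap'],s['wrist_force'].round(2),M.round(4), yw)
b=snap('scene','s8.png');s=manip.read_state();print(s['eef_pos'].round(2))
plan([525.4,-74,70],JIG[2],zdir=1,vmax=60,gap=10)
S=4;I=cv2.resize(np.ascontiguousarray(b[:,:,::-1]),None,fx=S,fy=S,interpolation=cv2.INTER_CUBIC)
p=[*s['eef_pos'][:2],yw];z=s['eef_pos'][2]-21
for u in proj(np.r_[place(MOD['drill_plate'][0],p,z),place(MOD['drill_plate'][1],p,z)],'scene'): cv2.circle(I,tuple(int(round(x)) for x in (u+.5)*S),2,(0,0,255),-1)
for u in proj(place(np.r_[box(112,226,16,16),np.array([[0,52,40],[0,-52,40]])],JIG),'scene'): cv2.circle(I,tuple(int(round(x)) for x in (u+.5)*S),2,(0,255,0),-1)
cv2.imwrite('pics/c8.png',I[155*S:285*S,180*S:345*S])
E
```

```text
14.4 [525.86 -72.76 105.05] 15.387898101758903 [ 0.27 -0.51 -4.8 ] [[-1.400e-03 -9.920e-01  1.261e-01]
 [ 5.000e-04  1.261e-01  9.920e-01]
 [-1.000e+00  1.400e-03  3.000e-04]] -1.6972570540986651
[525.99 -72.56 105.28]
[0.0353, 0.0004, -0.0015, 0.01, 0.01, -0.06, 0.01]
```

View pics/c8.png

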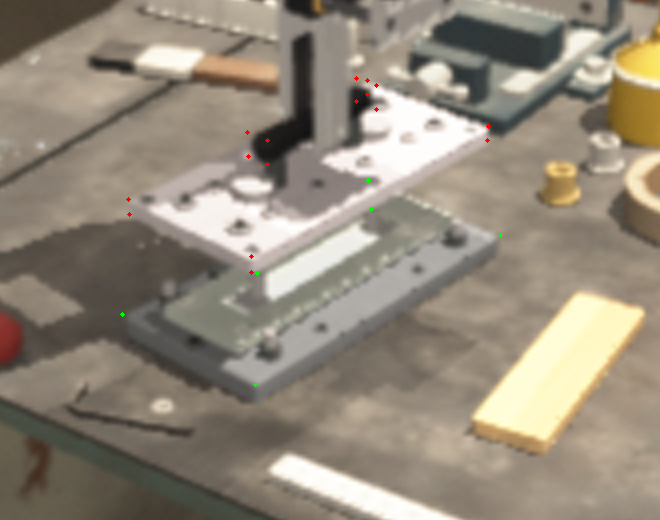

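Request:
step_arm(
  commands=[0.02,0.0006,-0.0007,0,0,0,0.01,0.017,0,-0.0003,0,0,0,0.01,0,0,0,0,0,0,0.01,0,0,0,0,0,0,0.01],
)

```text
clock: 14.95
eef_pos: [525.7, -74.0, 69.3]
eef_rot: [-1.638, 1.57, -0.193]
wrist_force: [-0.0, 0.3, -3.8]
finger_gap: 15.5
```

Request:
step_arm(
  commands=[0.003,0,0,0,0,0,0.01,0,0,0,0,0,0,0.01],
)

```text
clock: 15.2
eef_pos: [525.5, -74.1, 65.9]
eef_rot: [-1.548, 1.571, -0.104]
wrist_force: [-0.0, -0.1, -4.4]
finger_gap: 15.9
```

```bash
python3 - <<'E'
from h import *
s=manip.read_state();print(s['clock'],s['eef_pos'].round(2),s['finger_gap'],s['wrist_force'].round(2),s['moment'].round(3))
plan([525.2,-74,62],JIG[2],zdir=1,vmax=60,gap=10)
E
```

```text
15.2 [525.47 -74.13  65.93] 15.885259851175507 [-0.04 -0.11 -4.43] [-0.04  -0.015  0.087]
[0.0039, 0.0003, 0.0001, -0.02, 0.0, 0.01, 0.01]
```

Well aligned; step down watching the force.

Request:
step_arm(
  commands=[0.002,0.0002,0,0,0,0,0.01,0,0,0,0,0,0,0.01],
)

```text
clock: 15.45
eef_pos: [525.2, -74.1, 63.7]
eef_rot: [1.509, 1.571, 2.953]
wrist_force: [-0.1, -0.9, -5.1]
finger_gap: 15.7
```

Request:
step_arm(
  commands=[0.002,0,0,0,0,0,0.01,0,0,0,0,0,0,0.01],
)

```text
clock: 15.7
eef_pos: [525.2, -74.1, 61.7]
eef_rot: [1.507, 1.571, 2.951]
wrist_force: [0.1, -0.1, -4.2]
finger_gap: 15.5
```

Request:
step_arm(
  commands=[0.0015,0,0,0,0,0,0.01,0,0,0,0,0,0,0.01],
)

```text
clock: 15.95
eef_pos: [525.2, -74.1, 60.2]
eef_rot: [1.208, 1.571, 2.652]
wrist_force: [-0.8, -0.0, -4.7]
finger_gap: 15.1
```

Request:
step_arm(
  commands=[0.0015,0,0,0,0,0,0.01,0,0,0,0,0,0,0.01],
)

```text
clock: 16.2
eef_pos: [525.2, -74.1, 58.7]
eef_rot: [1.544, 1.571, 2.988]
wrist_force: [-0.2, 0.1, -4.1]
finger_gap: 15.4
```

Request:
step_arm(
  commands=[0.0015,0,0,0,0,0,0.01,0,0,0,0,0,0,0.01],
)

```text
clock: 16.45
eef_pos: [525.2, -74.1, 57.2]
eef_rot: [1.52, 1.571, 2.964]
wrist_force: [-0.2, -0.1, -4.9]
finger_gap: 15.2
```

Request:
step_arm(
  commands=[0.0015,0,0,0,0,0,0.01,0,0,0,0,0,0,0.01],
)

```text
clock: 16.7
eef_pos: [525.2, -74.1, 55.7]
eef_rot: [1.372, 1.571, 2.817]
wrist_force: [-0.2, 0.6, -5.0]
finger_gap: 15.5
```

```bash
python3 - <<'E'
from h import *
s=manip.read_state();print(s['clock'],s['eef_pos'].round(2),s['finger_gap'],s['wrist_force'].round(2),s['moment'].round(3))
E
```

```text
16.7 [525.18 -74.07  55.72] 15.483933983990193 [-0.23  0.61 -4.99] [-0.04  -0.037  0.014]
```

Request:
step_arm(
  commands=[0.0015,0,0,0,0,0,0.01,0,0,0,0,0,0,0.01],
)

```text
clock: 16.95
eef_pos: [525.4, -74.2, 54.7]
eef_rot: [-1.706, 1.57, -0.262]
wrist_force: [-2.2, 0.3, 2.3]
finger_gap: 15.6
```

Request:
step_arm(
  commands=[0.0015,0,0,0,0,0,0.01,0,0,0,0,0,0,0.01],
)

```text
clock: 17.2
eef_pos: [525.4, -74.2, 53.1]
eef_rot: [-1.676, 1.57, -0.232]
wrist_force: [-2.3, 0.3, 3.3]
finger_gap: 15.5
```

Request:
step_arm(
  commands=[0.0015,0,0,0,0,0,0.01,0,0,0,0,0,0,0.01],
)

```text
clock: 17.45
eef_pos: [525.5, -74.2, 51.5]
eef_rot: [-1.682, 1.57, -0.237]
wrist_force: [-2.9, 0.5, 6.1]
finger_gap: 15.7
```

```bash
python3 - <<'E'
from h import *
s=manip.read_state();print(s['clock'],s['eef_pos'].round(2),s['finger_gap'],s['wrist_force'].round(2),s['moment'].round(3))
E
```

```text
17.45 [525.46 -74.16  51.52] 15.73116809527221 [-2.86  0.49  6.09] [ 0.101  0.532 -0.033]
```

Request:
step_arm(
  commands=[0.0012,0,0,0,0,0,0.01,0,0,0,0,0,0,0.01],
)

```text
clock: 17.7
eef_pos: [525.5, -74.2, 50.5]
eef_rot: [-1.689, 1.57, -0.245]
wrist_force: [-2.8, 1.2, 6.5]
finger_gap: 15.3
```

Request:
step_arm(
  commands=[0.0008,0,0,0,0,0,0.01,0,0,0,0,0,0,0.01],
)

```text
clock: 17.95
eef_pos: [525.5, -74.2, 49.7]
eef_rot: [-1.666, 1.57, -0.222]
wrist_force: [-3.7, -0.2, 8.3]
finger_gap: 15.7
```

Request:
step_arm(
  commands=[0.0005,0,0,0,0,0,0.01,0,0,0,0,0,0,0.01],
)

```text
clock: 18.2
eef_pos: [525.4, -74.1, 49.4]
eef_rot: [-1.705, 1.57, -0.261]
wrist_force: [-5.4, 1.5, 11.3]
finger_gap: 15.6
```

Request:
step_arm(
  commands=[0.0004,0.0004,0,0,0,0,0.01,0,0,0,0,0,0,0.01],
)

```text
clock: 18.45
eef_pos: [525.4, -74.1, 49.4]
eef_rot: [-1.614, 1.569, -0.17]
wrist_force: [-4.5, 2.0, 13.3]
finger_gap: 15.4
```

```bash
python3 - <<'E'
from h import *
s=manip.read_state();M=R.from_euler('xyz',s['eef_rot']).as_matrix();print(s['clock'],s['eef_pos'].round(2),s['finger_gap'],s['wrist_force'].round(2),s['moment'].round(3),M.round(4))
E
```

```text
18.45 [525.38 -74.11  49.44] 15.38837406871829 [-4.48  1.96 13.32] [ 0.183  0.824 -0.013] [[ 1.500e-03 -9.920e-01  1.262e-01]
 [-3.000e-04  1.262e-01  9.920e-01]
 [-1.000e+00 -1.600e-03 -1.000e-04]]
```

Request:
step_arm(
  commands=[0.0004,0.0002,0,0,0,0,0.01,0,0,0,0,0,0,0.01],
)

```text
clock: 18.7
eef_pos: [525.4, -74.2, 49.4]
eef_rot: [-1.631, 1.569, -0.187]
wrist_force: [-5.2, 2.4, 18.2]
finger_gap: 15.6
```

Request:
step_arm(
  commands=[0.0004,0.0002,0,0,0,0,0.01,0,0,0,0,0,0,0.01],
)

```text
clock: 18.95
eef_pos: [525.4, -74.1, 49.4]
eef_rot: [-1.627, 1.568, -0.183]
wrist_force: [-6.5, 1.9, 21.9]
finger_gap: 15.2
```

```bash
python3 - <<'E'
from h import *
s=manip.read_state();M=R.from_euler('xyz',s['eef_rot']).as_matrix();print(s['clock'],s['eef_pos'].round(2),s['finger_gap'],s['wrist_force'].round(2),s['moment'].round(3),M.round(4))
E
```

```text
18.95 [525.42 -74.13  49.4 ] 15.245785209649581 [-6.5   1.92 21.91] [ 0.306  1.241 -0.043] [[ 2.700e-03 -9.920e-01  1.261e-01]
 [-5.000e-04  1.261e-01  9.920e-01]
 [-1.000e+00 -2.700e-03 -2.000e-04]]
```

Request:
step_arm(
  commands=[0,0.0005,0,0,0,0,0.01,0,0.0003,0,0,0,0,0.01,0,0,0,0,0,0,0.01],
)

```text
clock: 19.32
eef_pos: [525.4, -74.1, 49.4]
eef_rot: [-1.608, 1.566, -0.163]
wrist_force: [0.4, 1.4, 16.6]
finger_gap: 15.8
```

```bash
python3 - <<'E'
from h import *
s=manip.read_state();M=R.from_euler('xyz',s['eef_rot']).as_matrix();print(s['clock'],s['eef_pos'].round(2),s['finger_gap'],s['wrist_force'].round(2),s['moment'].round(3),M[:,0].round(4))
b=snap('scene','s9.png');m=fillm(manip.outline_of('drill_plate','scene')[0]['pixels'])
for z in (27,33): print(fit(MOD['drill_plate'],{'scene':m},JIG,z=z))
S=5;I=cv2.resize(np.ascontiguousarray(b[:,:,::-1]),None,fx=S,fy=S,interpolation=cv2.INTER_CUBIC)
cv2.imwrite('pics/c9.png',I[165*S:275*S,195*S:330*S])
E
```

```text
19.325 [525.4  -74.13  49.42] 15.82992640164374 [ 0.4   1.43 16.61] [ 0.192  0.041 -0.033] [ 4.7e-03 -8.0e-04 -1.0e+00]
(array([524.60048113, -74.91908337,  -1.69511349]), np.float64(188.58019247587393))
(array([516.10632722, -80.76097532,  -1.68987313]), np.float64(208.94685438344345))
```

View pics/c9.png

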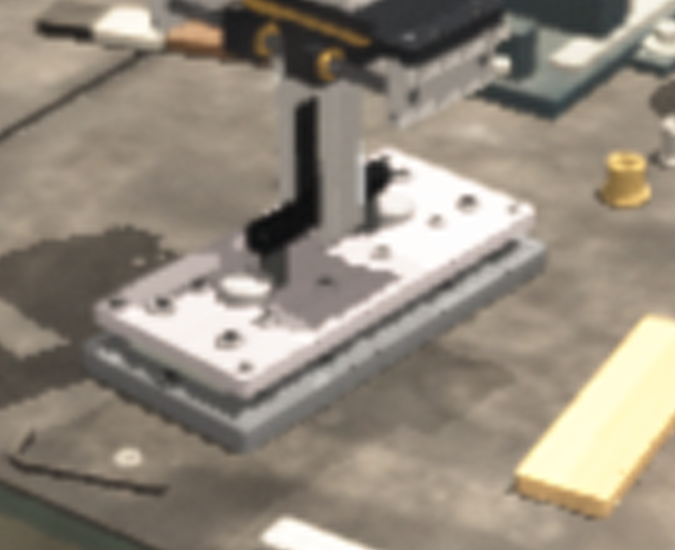

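Request:
step_arm(
  commands=[0.0005,0.0001,0,0,0,0,0.01,0,0,0,0,0,0,0.01,0,0,0,0,0,0,0.01],
)

```text
clock: 19.8
eef_pos: [525.4, -74.1, 49.4]
eef_rot: [-1.615, 1.566, -0.17]
wrist_force: [-2.1, 1.8, 22.9]
finger_gap: 15.4
```

Request:
step_arm(
  commands=[0,0,0,0,0,0,0.01,0,0,0,0,0,0,0.01,0,0,0,0,0,0,0.01,0,0,0,0,0,0,0.01],
)

```text
clock: 20.3
eef_pos: [525.4, -74.1, 49.4]
eef_rot: [-1.612, 1.566, -0.168]
wrist_force: [-1.5, 0.9, 22.3]
finger_gap: 15.0
```

Steady at about 22 N with the height unchanged, so I'm handing in.

```bash
python3 -c "
from cell import manip
print(manip.sign_off()); s=manip.read_state(); print(s['clock'],s['wrist_force'],s['eef_pos'])"
```

```text
the job is handed in; nothing more can be done
None
the job is handed in; nothing more can be done
```

The acrylic frame is in the jig's nest and released. The drill plate is on both dowels, and I handed in at about 20 s while still pressing it down by the handle.

**Last checks:**
- **Push:** wrist force was steady at about 22 N down over 0.5 s, with only about 2 N sideways.
- **Height:** the tool stayed at z ≈ 49.4 mm as the push rose from about 11 N to 22 N. Compared with its height when it gripped the plate on the table, that puts the plate's underside at about 27 mm, the "home" height.
- **Dowels and springs:** the plate came down past dowel-tip height with no contact force. The springs took up at about 33 mm, as expected.
- **Flatness:** in the last picture the plate looks even over the jig. An image fit assuming 27 mm agreed with the jig's position to about 1 mm; assuming 33 mm it was off by more than 10 mm.

**What disagreed or went less cleanly:**
- **Frame seating:** it showed some side force of 3–8 N, so I shifted the frame back and forth by about 1.5 mm before letting go. Afterwards the pictures showed it around both locator blocks. The image fit put its centre 1–2 mm from the estimated nest centre, within the stated play.
- **Pressing:** a side load of about 6 N built up, and I removed it by shifting the tool slightly. The hand was left tilted by about 5 mrad.
- **Not checked:** I did not re-measure the brush, rule and screwdriver at the end, but no move went near them.

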